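# Turn an empty stack-nest tote half a turn, nest it and press it home

## Robot

A 6-joint arm with a two-finger parallel gripper is mounted at the origin on the work surface. World frame = base frame: x ahead of the robot, y to its left, z up, the work surface at z = 0. Lengths are in m, angles in rad, forces in N, time in s.
With the tool pointing down it reaches from about 0.3 to 0.75 m from the base axis. Payload 8.5 kg.
Tool frame: the origin (TCP) lies between the finger pads; the fingertips stand 22 mm ahead of it and the grasp point (between the pads) lies 3 mm ahead of it (r.tip_extent is the z of the fingertips in the tool frame, in m); z points along the fingers, y is the direction in which the jaws open and shut (so a half turn about z gives the same grasp; the last joint's range is limited). The gripper opens to 88 mm and grips with 3 to 60 N. Pads are 18 mm wide; open, the fingers measure 123 mm over their backs; the gripper's body (75 mm by 187 mm) begins 45 mm behind the grasp point.
Start: joints at [-1.32, 0.381, 1.297, -0, 1.464, -0.215], TCP at [0.247, -0.491, 0.261] pointing down, gripper open.
Joint ranges: [-3.11, 3.11], [-0.89, 2.33], [0.22, 2.48], [-1.42, 4.56], [0.17, 2.85], [-2.88, 2.88]. Speed limits (rad/s): [2.39, 2.39, 3.14, 3.14, 3.14, 3.14].

## Interface

Orientations are given as a unit quaternion [x, y, z, w].
In Python, from bench import r, eyes, hand_in, finder gives the robot as it stands.
- The arm moves only by the tool send_rows, never from a script. Its argument "motion" is a list of rows, each a list of 3 entries, a list of its own where there are three numbers: the finger opening in cm, from 0 to 8.81, then the shift along the tool's x, y, z in cm, then the turn, a rotation vector about the tool's x, y, z in rad. In form: [[grip, [tx, ty, tz], [ax, ay, az]], ...]. A call has 1 to 20 rows; each row is the pose to reach, as a shift and turn from the pose commanded when the call began, along the tool's axes at that moment; what a row does not reach only later rows make up. A row lasts 1/10 s, in which the tool goes at most 50 mm and 8.59 degrees, less where a joint would pass 70% of its speed; a pose out of reach is approached as far as the arm can. A call with a gripper value outside its range is refused whole. The fingers move at their own pace and stop on an object; "force" is the grip in N (left out, the last holds). Time passes only in rows, so rows that repeat a pose let the fingers close. It gives the time, the measured TCP pose, the force and the opening at its end, in the units of the state.
- r.state(): the state, without advancing time (a new reading comes with each control period).
- eyes.camera(name): name is "scene" or "top" or "wrist"; returns the picture (400x640x3 uint8, blue, green, red); there is no depth.
- eyes.camera_model(name): a dict with "fov_y" (degrees; the focal length in pixels is half the picture's height over the tangent of half this angle, whatever the lens; pixels are square), "cx", "cy" (the principal point, pixels), "R" (3x3) and "t" (3): a world point X has camera coordinates R X + t. Camera axes: x right, y down, z forward; pixel columns grow to the right and rows downward; lengths in m; the calibration is good to about 2 mm. A picture is of the moment at which its call begins: read the wrist's pose just before it. camera_model takes no time and is no camera call; for the wrist camera it gives the pose at the moment of the call.
- hand_in(): hands the job in, once; it reports no verdict.
Trained networks look in the newest picture that a camera, given by its name, has taken for a name from the list of things; names that differ only in an ending like _2 or _b are one class to them, and where a whole thing is asked for, a point or a joint stands for the part that bears it (a point fixed in the world has none). Each returns a list of dicts, best first, with "confidence" (0 to 1); they miss things now and then, are a little off and sometimes report something else, mostly with a low value. They report only what shows in the picture. A call takes as long as a camera call.
- finder.find_in(name, camera): "centre" ([x, y, z] in m, in world coordinates, good to about 4 mm: the middle of the surface that is visible of it).
The state is a dict: "time": time; "q": joint angles; "joint_vel": joint speeds; "joint_efforts": joint torques, N m; "tool_pos": TCP position; "orientation": TCP orientation; "force": force on the tool from outside, world axes, zero at the start; "ft_torque": the same for the moment, N m; "grip_width": opening from 0.0 (shut) to 1.0 (fully open).
Only numpy, scipy, OpenCV 4.12 (cv2) and the standard library are available. Lean on these libraries where they do the work, as an engineer would, in place of code of your own. Each camera call takes 0.05 s, during which the arm holds its last target. There are 200 camera calls.

## Task

Clear the bench by nesting the empties: take the loose empty tote, turn it half a turn so that its open mouth faces the same way as that of the empty base tote screwed to its board, and lower it into the base tote. Then press it down gently against the drag of the spring tongues until you feel it bottom firmly on the base tote's rim, fully home at both ends, and let go. Do not force it or tip it over, and leave the loaded tote, the marker and the ring clamp that lie among the totes where they are.

Things in the scene. Friction and masses are not known exactly. Their poses are not given: they have to be found in the camera images.
- tote: Loose empty grey plastic tote, 170 x 66 x 62 mm, 0.2 to 0.35 kg, standing on the bench (z = 0), its mouth pointing about opposite (within 0.5 rad) to the base tote's. Origin: centre of the underside, z up, x along the length, FRONT (mouth) end at -x. The top 22 mm is an upright band (outside 170 x 66 mm, 3 mm thick), flat: grip it across the 66 mm. The body below tapers to 149 x 45 mm at the bottom.
- tote_front (a point): Middle of the tote's front end at rim height: 83.5 mm to -x, 62 mm above its origin. Here the rim band is cut away 40 mm wide (the open mouth) and ONE stacking pillar, 54 mm high, stands inside in the middle of the end. The pillars are hollow from below.
- tote_back (a point): Middle of the tote's back end at rim height: 83.5 mm to +x, 62 mm above its origin. Here the rim band is whole and TWO stacking pillars, 54 mm high, stand inside in the corners.
- base: Empty base tote, same shape and frame as the tote (front at -x), fixed by two screws with bright washers in its floor to a plywood board, 4 to 16 mm above the bench. Same way round, a tote slips over its pillars and is home when the underside of its rim band lies on the base's rim: its origin is then 22 mm above the base's. The other way round it stands on the pillars, 54 mm above.
- base_rim: The base tote's rim band (part of the base tote, same origin and axes): its flat top, 62 mm above that origin, is what the nested tote's band comes to rest on.
- base_front (a point): Middle of the base tote's front (mouth) end at rim height: 83.5 mm to -x, 62 mm above its origin. The nesting tote enters with 7 mm of play a side, which shrinks to 1 mm at home.
- base_back (a point): Middle of the base tote's back end at rim height: 83.5 mm to +x, 62 mm above its origin. Two moulded spring tongues in the base's long walls rub on the nesting tote over the last 15 mm: the push needed, besides the tote's weight, grows to 8 to 14 N just before home, and the tote stays where it is let go. At home it stops dead on the rim. A push of up to 22 N is safe; more strains the mouldings.
- loaded: A third tote of the same shape, loose, holding brass and copper rods, a wood block and small metal parts up to 50 mm high, 0.9 kg in all; a bystander. Origin at the centre of its underside. The tote, the base tote and this one stand side by side about 0.2 m apart, in any order.
- marker: A marker pen with a white barrel and a red cap, 130 mm long, 17 mm thick, lying between the places of the totes; a bystander. Origin at the centre of its underside.
- ring_clamp: A wooden ring clamp with a brass collar, 130 mm long, 28 mm thick, lying between the places of the totes; a bystander. Origin at the centre of its underside.

How it is judged:
By the outcome, as a careful person would: the job done as asked, in the order asked, and still so for the second after the job is handed in, with the robot touching nothing.
It also fails if it takes over 54 s, if anything falls off the work surface, if the arm or the gripper's body presses on something with over 40 N, if the wrist force passes 120 N, or if a joint passes its speed limit or range.

## Working session

There is one attempt and no reset: what is moved stays moved. The work goes in short steps, Python scripts to look and compute and a tool call to move; the robot and the scene stay as the last step left them, time stands still between calls to the robot, and variables do not carry over. Pictures are saved under pics/ and viewed, about 8 in all and at most 12, crops included, and the job is handed in when it is done.

Besides the shell and the picture viewer there is one more tool, called after "Call:" as name(argument=value, ...) on one line, values as JSON. send_rows: Moves the arm, as the interface text tells. Its arguments: {"type":"object","properties":{"motion":{"type":"array"},"force":{"type":"number"}},"required":["motion"]}

```bash
mkdir -p pics; ls; python3 - <<'E'
from bench import r, eyes, hand_in, finder
import cv2
print(r.state())
a=eyes.camera("top"); cv2.imwrite("pics/top0.png",a)
b=eyes.camera("scene"); cv2.imwrite("pics/scene0.png",b)
for n in ["tote","tote_front","tote_back","base","base_front","base_back","loaded","marker","ring_clamp"]:
    print(n,[(d["centre"],d["confidence"]) for d in finder.find_in(n,"top")][:4])
for c in ["top","scene"]: print(eyes.camera_model(c))
E
```

```text
pics
{'time': 0.0, 'q': array([-1.32032123e+00,  3.81191820e-01,  1.29820185e+00,  6.99610459e-07,
        1.46361124e+00, -2.15313212e-01]), 'joint_vel': array([ 0.00049214, -0.00180291, -0.00041549,  0.00079512, -0.00074907,
       -0.00046215]), 'joint_efforts': array([-1.51257631e-03, -4.37930560e+01, -2.24556291e+01,  7.12176925e-02,
        3.51712969e-02, -1.09898954e-04]), 'tool_pos': array([ 0.24695239, -0.49118025,  0.26015986]), 'orientation': array([ 9.73002282e-01,  2.30794410e-01, -1.20660812e-05, -7.06027469e-04]), 'force': array([-0.00188628, -0.95617162,  0.29293288]), 'ft_torque': array([ 0.04071193,  0.00416763, -0.03727372]), 'grip_width': 0.9978844981618075}
tote [([0.5117, 0.2244, 0.0363], 0.92)]
tote_front [([0.5107, 0.2284, 0.0358], 0.73)]
tote_back [([0.5091, 0.2303, 0.0345], 0.96), ([0.5092, -0.2247, 0.0417], 0.32)]
base [([0.4797, 0.0017, 0.033], 0.69)]
base_front [([0.4792, -0.0007, 0.0353], 0.93)]
base_back [([0.479, 0.0014, 0.0292], 0.96), ([0.5117, 0.229, 0.0373], 0.49)]
loaded [([0.5087, -0.2245, 0.0457], 0.77)]
marker [([0.5558, -0.1038, 0.0107], 0.61)]
ring_clamp [([0.5462, 0.0981, 0.0253], 0.91)]
{'fov_y': 51.576852424329566, 'cx': 323.22225435887924, 'cy': 194.96584074586187, 'R': array([[ 0.02384296, -0.99965663,  0.01086936],
       [-0.99153998, -0.02503422, -0.12736466],
       [ 0.12759303, -0.00774065, -0.9917964 ]]), 't': array([-0.02101658,  0.51926351,  0.78365598])}
{'fov_y': 55.81265671836389, 'cx': 315.45303013909927, 'cy': 205.08677760635615, 'R': array([[-0.22251581,  0.97492845,  0.00110748],
       [ 0.53511874,  0.12308388, -0.8357621 ],
       [-0.81494456, -0.18537765, -0.5490906 ]]), 't': array([ 0.12816351, -0.20308212,  1.25333138])}
```

View pics/top0.png

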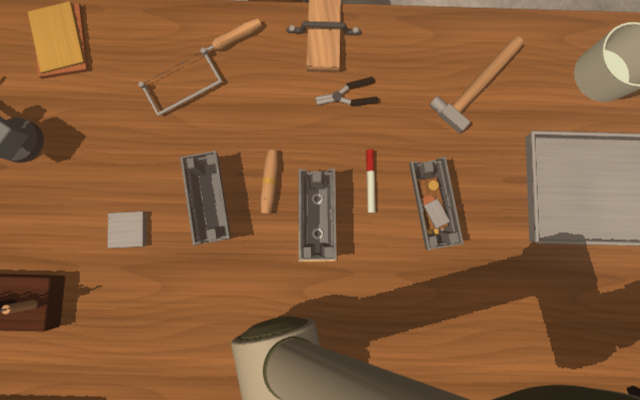

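View pics/scene0.png

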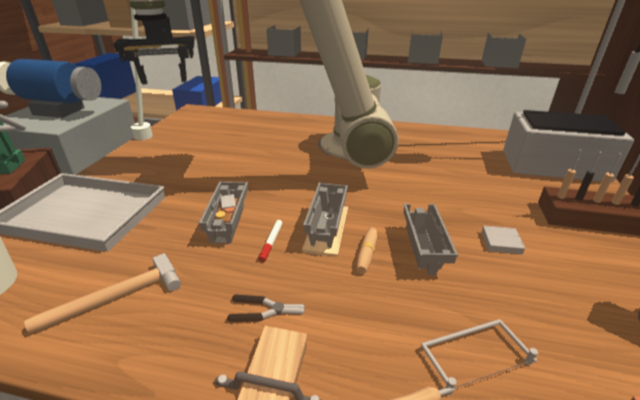

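The top view shows the loose tote at the left (205,197), the base tote on its board in the middle (317,215), the loaded tote at the right (436,203), and the clamp and marker in the gaps. The scene view agrees with this.

```bash
cat > h.py <<'E'
import numpy as np, cv2
from scipy.spatial.transform import Rotation as Ro
from bench import r, eyes, hand_in, finder
def down(yaw):  # tool x at yaw, z down
    c,s=np.cos(yaw),np.sin(yaw)
    return Ro.from_matrix(np.array([[c,s,0],[s,-c,0],[0,0,-1]]))
def yaw_now():
    m=Ro.from_quat(r.state()["orientation"]).as_matrix(); return np.arctan2(m[1,0],m[0,0])
def rel(pos,yaw,frm=None):
    s=r.state(); p0,R0=(s["tool_pos"],Ro.from_quat(s["orientation"])) if frm is None else (frm[0],down(frm[1]))
    return np.round(R0.inv().apply(np.array(pos)-p0)*100,2), np.round((R0.inv()*down(yaw)).as_rotvec(),3)
def K(m):
    f=200/np.tan(np.radians(m["fov_y"])/2); return np.array([[f,0,m["cx"]],[0,f,m["cy"]],[0,0,1]])
def unproj(m,px,z):
    px=np.atleast_2d(px).astype(float); d=np.c_[px,np.ones(len(px))]@np.linalg.inv(K(m)).T@m["R"]
    c=-m["R"].T@m["t"]; return c+d*((z-c[2])/d[:,2])[:,None]
def proj(m,X):
    q=(np.atleast_2d(X)@m["R"].T+m["t"])@K(m).T; return q[:,:2]/q[:,2:]
E
python3 - <<'E'
from h import *
m=eyes.camera_model("wrist"); s=r.state(); R0=Ro.from_quat(s["orientation"]).as_matrix()
print(m["fov_y"],m["cx"],m["cy"]); c=-m["R"].T@m["t"]
print("cam in tool",R0.T@(c-s["tool_pos"]),"\naxes in tool",R0.T@m["R"].T)
t=eyes.camera_model("top"); print("top cam at",-t["R"].T@t["t"])
# rough from top image corners (far-left, far-right, near-right, near-left) at rim height
for n,p,z in [("tote",[[182,156],[214,151],[229,239],[195,244]],.062),("base",[[300,171],[335,170],[337,260],[299,261]],.072)]:
    X=unproj(t,p,z); print(n,X.round(3).tolist(),X.mean(0).round(4)); d=X[0]+X[1]-X[2]-X[3]; print(np.arctan2(d[1],d[0]))
im=cv2.imread("pics/top0.png")[140:270,170:350]; cv2.imwrite("pics/top0c.png",cv2.resize(im,None,fx=4,fy=4,interpolation=2))
print(tuple(np.round(s["tool_pos"],3)),yaw_now())
E
```

```text
70.95941968430661 325.61611301122184 201.75245821034818
cam in tool [ 0.07398308  0.00032284 -0.12375934] 
axes in tool [[ 1.05061644e-03 -9.57902932e-01 -2.87090350e-01]
 [ 9.99999370e-01  8.92838674e-04  6.80493081e-04]
 [-3.95520950e-04 -2.87090884e-01  9.57903267e-01]]
top cam at [ 0.41538258 -0.001944    0.84359144]
tote [[0.584, 0.265, 0.062], [0.596, 0.204, 0.062], [0.428, 0.166, 0.062], [0.418, 0.229, 0.062]] [0.5066 0.2162 0.062 ]
0.2152344297008137
base [[0.559, 0.037, 0.072], [0.563, -0.029, 0.072], [0.394, -0.036, 0.072], [0.391, 0.034, 0.072]] [0.4769 0.0013 0.072 ]
0.03108663404873693
(np.float64(0.247), np.float64(-0.491), np.float64(0.261)) 0.46582158325952616
```

View pics/top0c.png

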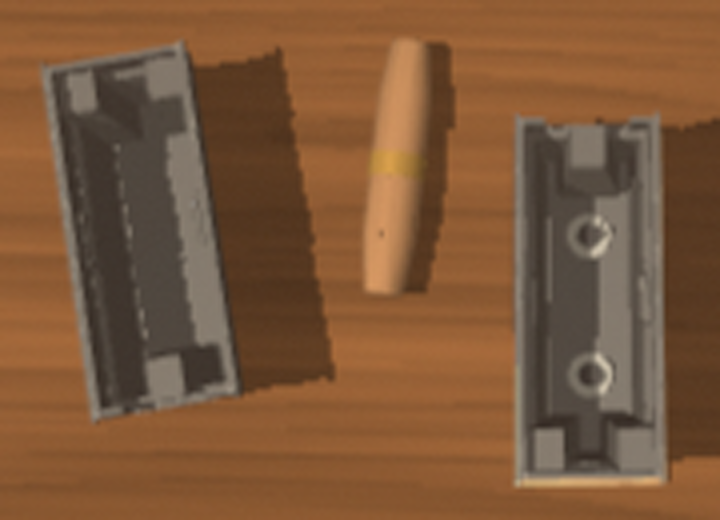

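The base's mouth (one pillar) is at the far end, so base yaw ≈ π+0.03. The loose tote's two-pillar back end is far, so its yaw is ≈ 0.21. I'll go above the loose tote.

```bash
python3 - <<'E'
from h import *
print(rel([.507,.216,.20],.215))
E
```

```text
(array([ 55.  , -51.52,   6.08]), array([-0.   , -0.   ,  0.251]))
```

Call:
send_rows(motion=[[8.8,[55,-51.5,6],[0,0,0.25]],[8.8,[55,-51.5,6],[0,0,0.25]],[8.8,[55,-51.5,6],[0,0,0.25]],[8.8,[55,-51.5,6],[0,0,0.25]],[8.8,[55,-51.5,6],[0,0,0.25]],[8.8,[55,-51.5,6],[0,0,0.25]],[8.8,[55,-51.5,6],[0,0,0.25]],[8.8,[55,-51.5,6],[0,0,0.25]],[8.8,[55,-51.5,6],[0,0,0.25]],[8.8,[55,-51.5,6],[0,0,0.25]],[8.8,[55,-51.5,6],[0,0,0.25]],[8.8,[55,-51.5,6],[0,0,0.25]],[8.8,[55,-51.5,6],[0,0,0.25]],[8.8,[55,-51.5,6],[0,0,0.25]],[8.8,[55,-51.5,6],[0,0,0.25]],[8.8,[55,-51.5,6],[0,0,0.25]],[8.8,[55,-51.5,6],[0,0,0.25]],[8.8,[55,-51.5,6],[0,0,0.25]],[8.8,[55,-51.5,6],[0,0,0.25]]])

```text
time: 2.45
tool_pos: [0.507, 0.2145, 0.2011]
orientation: [0.994, 0.107, 0.0, 0.0]
force: [0.9, -0.4, -0.1]
grip_width: 0.995
```

```bash
python3 - <<'E'
from h import *
import json
m=eyes.camera_model("wrist"); a=eyes.camera("wrist"); cv2.imwrite("pics/w1.png",a)
print(r.state()["tool_pos"],yaw_now(),r.state()["joint_vel"].round(3))
np.savez("pics/w1.npz",**m)
# prediction of rim box from the rough pose
c=np.array([.507,.216]);y=.215;u=np.array([np.cos(y),np.sin(y)]);v=np.array([-u[1],u[0]])
P=[[*(c+sx*.085*u+sy*.033*v),.062] for sx,sy in [(1,1),(1,-1),(-1,-1),(-1,1)]]
print(proj(m,P).round(1))
E
```

```text
[0.50705581 0.21451205 0.20119455] 0.2139941619617168 [ 0.001  0.    -0.004  0.002  0.001  0.002]
[[286.1 104.4]
 [360.6 104.5]
 [354.8 274.1]
 [292.5 274.1]]
```

View pics/w1.png

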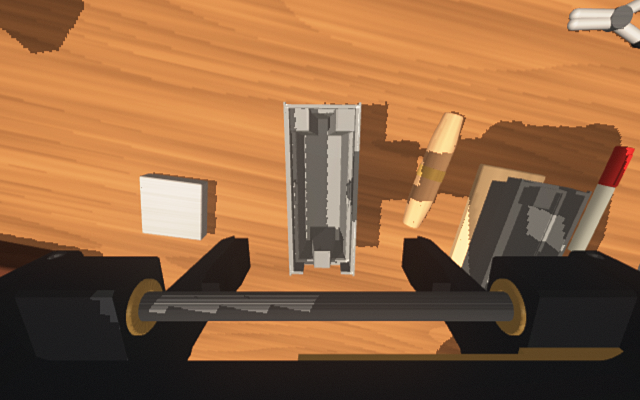

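The loose tote is centred under the camera: rim corners at about (285,103), (361,103), (356,274) and (289,274), single-pillar end nearest the fingers. I'll enlarge it with the prediction overlaid.

```bash
python3 - <<'E'
import cv2,numpy as np
a=cv2.imread("pics/w1.png")
o=[a[95:125,270:310],a[95:125,340:380],a[255:285,270:310],a[255:285,340:380]]
o=[cv2.resize(i,None,fx=9,fy=9,interpolation=0) for i in o]
o=[cv2.copyMakeBorder(i,0,5,0,5,cv2.BORDER_CONSTANT,value=(0,0,255)) for i in o]
cv2.imwrite("pics/w1c.png",np.vstack([np.hstack(o[:2]),np.hstack(o[2:])]))
E
```

```text
(no output)
```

View pics/w1c.png

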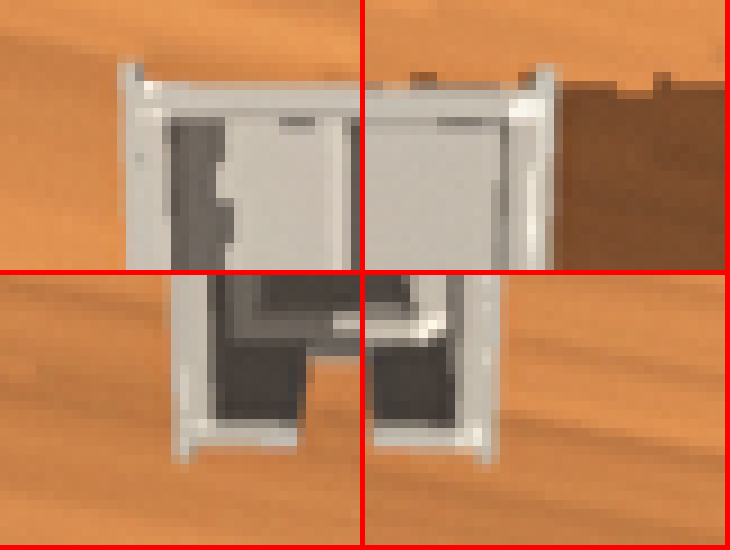

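```bash
python3 - <<'E'
from h import *
m=dict(np.load("pics/w1.npz"))
X=unproj(m,[[283.6,103.9],[361.1,103.9],[354.6,274.1],[289,274.1]],.062)
c=X.mean(0); d=X[0]+X[1]-X[2]-X[3]; y=np.arctan2(d[1],d[0])
print(X.round(4).tolist(),c.round(4),y, np.linalg.norm(X[0]-X[1]),np.linalg.norm(X[2]-X[3]),np.linalg.norm(d)/2)
print(rel([c[0],c[1],.064],y))
E
```

```text
[[0.583, 0.2686, 0.062], [0.5976, 0.2015, 0.062], [0.4309, 0.1658, 0.062], [0.4161, 0.2338, 0.062]] [0.5069 0.2174 0.062 ] 0.2083883758224347 0.06862340876722126 0.06951664640883458 0.1704791253537146
(array([ 0.04, -0.29, 13.72]), array([ 0.   , -0.   ,  0.006]))
```

Call:
send_rows(motion=[[8.8,[0,-0.3,5],[0,0,0]],[8.8,[0,-0.3,9],[0,0,0]],[8.8,[0,-0.3,11],[0,0,0]],[8.8,[0,-0.3,12.5],[0,0,0]],[8.8,[0,-0.3,13.7],[0,0,0]],[8.8,[0,-0.3,13.7],[0,0,0]],[8.8,[0,-0.3,13.7],[0,0,0]]])

```text
time: 3.2
tool_pos: [0.5068, 0.2184, 0.0644]
orientation: [0.994, 0.107, 0.0, -0.0]
force: [0.2, -0.3, 0.8]
grip_width: 0.994
```

Call:
send_rows(motion=[[6,[0,0,0],[0,0,0]],[6,[0,0,0],[0,0,0]],[6,[0,0,0],[0,0,0]],[6,[0,0,0],[0,0,0]],[6,[0,0,0],[0,0,0]],[6,[0,0,0],[0,0,0]],[6,[0,0,0],[0,0,0]]], force=45)

```text
time: 3.9
tool_pos: [0.5067, 0.2187, 0.0643]
orientation: [0.994, 0.108, 0.0, -0.0]
force: [-0.5, -1.2, 4.9]
grip_width: 0.743
```

Gripped at 65.5 mm, the band's width. Next I'll lift and half-turn it beside the base to look again.

```bash
python3 - <<'E'
from h import *
print(rel([.477,.13,.25],3.172))
E
```

```text
(array([ -4.78,   8.03, -18.58]), array([ 1.000e-03,  0.000e+00, -2.956e+00]))
```

Call:
send_rows(motion=[[6,[0,0,-1],[0,0,0]],[6,[0,0,-3],[0,0,0]],[6,[0,0,-6],[0,0,0]],[6,[0,0,-10],[0,0,0]],[6,[0,0,-14],[0,0,0]],[6,[0,0,-18.5],[0,0,0]]])

```text
time: 4.5
tool_pos: [0.5057, 0.2186, 0.2501]
orientation: [0.994, 0.108, -0.001, 0.0]
force: [1.2, -0.9, -1.6]
grip_width: 0.745
```

Call:
send_rows(motion=[[6,[-0.5,1,0],[0,0,-0.15]],[6,[-1,2,0],[0,0,-0.3]],[6,[-1.5,3,0],[0,0,-0.45]],[6,[-2,4,0],[0,0,-0.6]],[6,[-2.5,5,0],[0,0,-0.75]],[6,[-3,6,0],[0,0,-0.9]],[6,[-3.5,7,0],[0,0,-1.05]],[6,[-4,8,0],[0,0,-1.2]],[6,[-4.5,8,0],[0,0,-1.35]],[6,[-4.8,8,0],[0,0,-1.5]],[6,[-4.8,8,0],[0,0,-1.65]],[6,[-4.8,8,0],[0,0,-1.8]],[6,[-4.8,8,0],[0,0,-1.95]],[6,[-4.8,8,0],[0,0,-2.1]],[6,[-4.8,8,0],[0,0,-2.25]],[6,[-4.8,8,0],[0,0,-2.4]],[6,[-4.8,8,0],[0,0,-2.55]],[6,[-4.8,8,0],[0,0,-2.7]],[6,[-4.8,8,0],[0,0,-2.85]],[6,[-4.8,8,0],[0,0,-2.955]]])

```text
time: 6.5
tool_pos: [0.4763, 0.1303, 0.2489]
orientation: [-0.017, 1.0, 0.0, -0.0]
force: [0.8, -0.3, -2.6]
grip_width: 0.744
```

Call:
send_rows(motion=[[6,[0,0,0],[0,0,0]],[6,[0,0,0],[0,0,0]],[6,[0,0,0],[0,0,0]]])

```text
time: 6.8
tool_pos: [0.4766, 0.1303, 0.2488]
orientation: [-0.014, 1.0, 0.0, -0.0]
force: [-0.2, -0.5, -2.0]
grip_width: 0.744
```

```bash
python3 - <<'E'
from h import *
m=eyes.camera_model("wrist"); a=eyes.camera("wrist"); cv2.imwrite("pics/w2.png",a)
s=r.state();print(s["tool_pos"],yaw_now(),s["q"].round(2),s["grip_width"])
np.savez("pics/w2.npz",**m)
for n in ["base","base_front","base_back"]: print(n,[(d["centre"],d["confidence"]) for d in finder.find_in(n,"wrist")][:3])
E
```

```text
[0.47663787 0.13029367 0.24879773] -3.114034657776977 [ 0.03  0.29  1.47  0.    1.38 -1.57] 0.7427574885666697
base [([0.468, -0.01, 0.047], 0.78)]
base_front [([0.4712, -0.0087, 0.0472], 0.82)]
base_back [([0.4724, -0.0094, 0.0439], 0.58)]
```

View pics/w2.png

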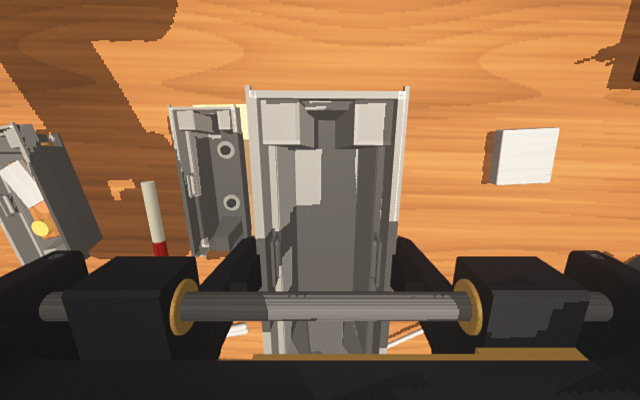

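The held tote is seen centred, cols 248–408 at its far rim and two-pillar end up. The base at (170–250, 105–255) has its two-pillar end up too, so they point the same way. Its right rim is partly hidden, so I'll shift 4 cm aside for a full view.

Call:
send_rows(motion=[[6,[0,2,-0.5],[0,0,0]],[6,[0,4,-1],[0,0,0]],[6,[0,4,-1],[0,0,0]],[6,[0,4,-1],[0,0,0]],[6,[0,4,-1],[0,0,0]]])

```text
time: 7.5
tool_pos: [0.4755, 0.1697, 0.2585]
orientation: [-0.014, 1.0, -0.0, -0.0]
force: [-0.3, 0.6, -2.0]
grip_width: 0.747
```

```bash
python3 - <<'E'
from h import *
m=eyes.camera_model("wrist"); a=eyes.camera("wrist"); cv2.imwrite("pics/w3.png",a)
s=r.state();print(s["tool_pos"],yaw_now(),s["grip_width"])
np.savez("pics/w3.npz",pos=s["tool_pos"],yaw=yaw_now(),**m)
c=np.array([.4769,.0013]);y=.031;u=np.array([np.cos(y),np.sin(y)]);v=np.array([-u[1],u[0]])
P=[[*(c+sx*.085*u+sy*.033*v),.072] for sx,sy in [(-1,-1),(-1,1),(1,1),(1,-1)]]
q=proj(m,P); print(q.round(1))
o=[]
for p in q:
    x,y0=(p-[20,16]).astype(int); print(x,y0)
    i=cv2.resize(a[max(y0,0):y0+32,x:x+40],None,fx=9,fy=9,interpolation=0)
    o.append(cv2.copyMakeBorder(i,0,4,0,4,cv2.BORDER_CONSTANT,value=(0,0,255)))
cv2.imwrite("pics/w3c.png",np.vstack([np.hstack(o[:2]),np.hstack([o[3],o[2]])]))
E
```

```text
[0.47553377 0.16960777 0.25849498] -3.113282971041959 0.742117737313207
[[133.3 103.3]
 [196.4 103.2]
 [215.  251. ]
 [160.8 251. ]]
113 87
176 87
194 234
140 235
```

View pics/w3c.png

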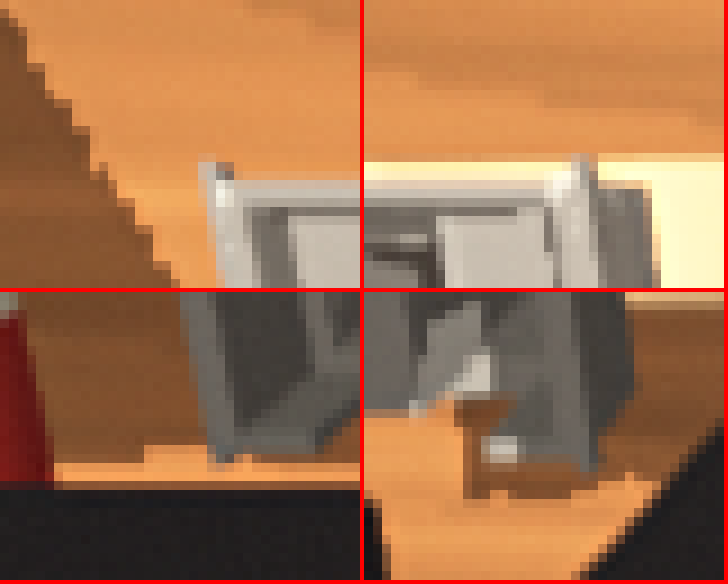

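```bash
python3 - <<'E'
from h import *
from scipy.optimize import least_squares
m=dict(np.load("pics/w3.npz")); px=np.array([[135.6,107.1],[202,107.1],[220.3,252.8],[163.1,253]])
def rim(p,L=.1705,W=.069):
    c=np.array(p[:2]);u=np.array([np.cos(p[2]),np.sin(p[2])]);v=np.array([-u[1],u[0]])
    return np.array([[*(c+sx*L/2*u+sy*W/2*v),p[3]] for sx,sy in [(-1,-1),(-1,1),(1,1),(1,-1)]])
s=least_squares(lambda p:(proj(m,rim(p))-px).ravel(),[.477,0,.03,.072]); print(s.x.round(4),s.fun.round(2))
for z in (.066,.072,.078):
    s2=least_squares(lambda p:(proj(m,rim([*p,z]))-px).ravel(),[.477,0,.03]); print(z,s2.x.round(4),s2.cost.round(2))
t=eyes.camera_model("top"); print("top view of this",proj(t,rim(s.x)).round(1))
# held tote, predicted from the hand pose at w3: rim z = tcp-2mm
y=float(m["yaw"]);P=rim([m["pos"][0],m["pos"][1],y+np.pi,m["pos"][2]-.002]); print("held pred back corners",proj(m,P).round(1)[:2])
a=cv2.imread("pics/w3.png")
T=cv2.imread("pics/top0.png")[163:268,290:345]
o=[cv2.resize(a[75:109,230:300],None,fx=5,fy=5,interpolation=0),cv2.resize(a[75:109,360:430],None,fx=5,fy=5,interpolation=0)]
h=np.hstack(o); T=cv2.resize(T,None,fx=7,fy=7,interpolation=0)[:, :]
T2=np.hstack([T[:200],T[-200:]]); w=max(h.shape[1],T2.shape[1])
pad=lambda i:cv2.copyMakeBorder(i,0,4,0,w-i.shape[1],cv2.BORDER_CONSTANT,value=(0,0,255))
cv2.imwrite("pics/w3d.png",np.vstack([pad(h),pad(T2)])); print(h.shape,T2.shape)
E
```

```text
[0.4806 0.0042 0.0343 0.0699] [ 0.64 -0.07 -0.5  -0.39 -0.65  0.26  0.49  0.27]
0.066 [0.4812 0.0022 0.0356] 2.62
0.072 [0.4802 0.0053 0.0336] 1.39
0.078 [0.4792 0.0084 0.0316] 9.5
top view of this [[335.4 258.8]
 [298.  259.2]
 [297.8 168.4]
 [334.1 168.1]]
held pred back corners [[243.8  89.2]
 [409.   89.4]]
(170, 700, 3) (200, 770, 3)
```

View pics/w3d.png

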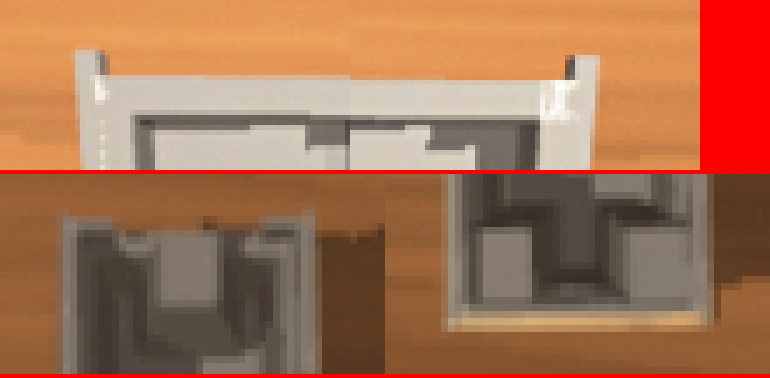

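Held tote seen within 0.5 mm of the hand's prediction. Wrist and top views agree on the base to about 2 mm (top bias accounted for), giving base ≈ (0.480, 0.0038), yaw π+0.034, rim z ≈ 0.070. TCP at home should be ≈ 0.094. Moving over the base.

```bash
python3 - <<'E'
from h import *
print(rel([.480,.0037,.17],3.18))
E
```

```text
(array([  0.02, -16.6 ,   8.85]), array([-0.   , -0.001, -0.01 ]))
```

Call:
send_rows(motion=[[6,[0,-3,0],[0,0,-0.01]],[6,[0,-7,0],[0,0,-0.01]],[6,[0,-11,0],[0,0,-0.01]],[6,[0,-14.5,0],[0,0,-0.01]],[6,[0,-16.6,0],[0,0,-0.01]],[6,[0,-16.6,2],[0,0,-0.01]],[6,[0,-16.6,5],[0,0,-0.01]],[6,[0,-16.6,8],[0,0,-0.01]],[6,[0,-16.6,8.9],[0,0,-0.01]],[6,[0,-16.6,8.9],[0,0,-0.01]],[6,[0,-16.6,8.9],[0,0,-0.01]],[6,[0,-16.6,8.9],[0,0,-0.01]]])

```text
time: 8.75
tool_pos: [0.481, 0.0042, 0.1711]
orientation: [-0.02, 1.0, -0.0, 0.001]
force: [0.1, -0.3, -2.7]
grip_width: 0.745
```

```bash
python3 - <<'E'
from h import *
s=r.state(); print(s["tool_pos"],yaw_now(),s["force"],s["ft_torque"],s["grip_width"])
print(rel([.480,.0037,.130],3.18))
a=cv2.resize(eyes.camera("scene")[130:290,230:420],None,fx=4,fy=4,interpolation=2)
b=cv2.resize(eyes.camera("top")[130:290,260:380],None,fx=4,fy=4,interpolation=2)
cv2.imwrite("pics/s4.png",cv2.resize(np.hstack([a,b]),None,fx=.64,fy=.64,interpolation=3))
E
```

```text
[0.48101557 0.00415796 0.17106362] -3.1023410138163827 [ 0.1397631  -0.34820996 -2.65040854] [ 0.11351573 -0.143876    0.03411389] 0.7448602998499292
(array([ 0.11, -0.04,  4.11]), array([-0.001,  0.002,  0.001]))
```

View pics/s4.png

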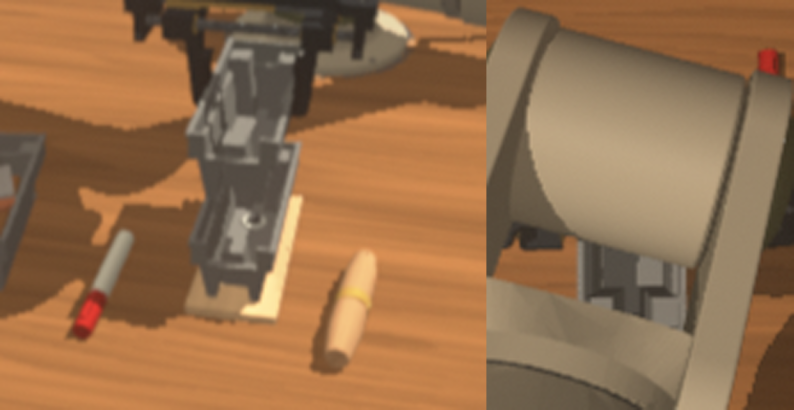

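The held tote hangs in line over the base with both mouths facing the far side. The fingers are clear of the clamp and marker. Lowering into it now.

Call:
send_rows(motion=[[6,[0.1,0,1],[0,0,0]],[6,[0.1,0,2],[0,0,0]],[6,[0.1,0,3],[0,0,0]],[6,[0.1,0,3.6],[0,0,0]],[6,[0.1,0,4.1],[0,0,0]],[6,[0.1,0,4.1],[0,0,0]]])

```text
time: 9.45
tool_pos: [0.4792, 0.0043, 0.128]
orientation: [-0.02, 1.0, 0.0, -0.001]
force: [0.1, -0.6, -1.6]
grip_width: 0.75
```

Call:
send_rows(motion=[[6,[0,0,0.3],[0,0,0]],[6,[0,0,0.6],[0,0,0]],[6,[0,0,0.9],[0,0,0]],[6,[0,0,1],[0,0,0]],[6,[0,0,1],[0,0,0]]])

```text
time: 9.95
tool_pos: [0.4794, 0.0043, 0.1187]
orientation: [-0.02, 1.0, 0.0, -0.0]
force: [-0.8, -0.6, -2.2]
grip_width: 0.746
```

Call:
send_rows(motion=[[6,[0,0,0.2],[0,0,0]],[6,[0,0,0.4],[0,0,0]],[6,[0,0,0.6],[0,0,0]],[6,[0,0,0.6],[0,0,0]]])

```text
time: 10.35
tool_pos: [0.4794, 0.0042, 0.1125]
orientation: [-0.02, 1.0, -0.0, -0.0]
force: [0.7, -2.2, -3.5]
grip_width: 0.743
```

Call:
send_rows(motion=[[6,[0,0,0.15],[0,0,0]],[6,[0,0,0.3],[0,0,0]],[6,[0,0,0.4],[0,0,0]],[6,[0,0,0.4],[0,0,0]]])

```text
time: 10.75
tool_pos: [0.4795, 0.0041, 0.1087]
orientation: [-0.02, 1.0, -0.0, 0.0]
force: [0.9, -3.8, -1.9]
grip_width: 0.744
```

The base pushes the tote toward −y, so I'll ease 1 mm that way.

Call:
send_rows(motion=[[6,[0,-0.1,0],[0,0,0]],[6,[0,-0.1,0],[0,0,0]]])

```text
time: 10.95
tool_pos: [0.4794, 0.0035, 0.1087]
orientation: [-0.019, 1.0, 0.0, -0.0]
force: [0.7, 0.9, -1.7]
grip_width: 0.745
```

Call:
send_rows(motion=[[6,[0,0,0.1],[0,0,0]],[6,[0,0,0.2],[0,0,0]],[6,[0,0,0.3],[0,0,0]],[6,[0,0,0.3],[0,0,0]]])

```text
time: 11.35
tool_pos: [0.4794, 0.0034, 0.1057]
orientation: [-0.02, 1.0, 0.0, -0.0]
force: [0.6, 2.2, -0.7]
grip_width: 0.746
```

Call:
send_rows(motion=[[6,[0,0.03,0.1],[0,0,0]],[6,[0,0.03,0.2],[0,0,0]],[6,[0,0.03,0.3],[0,0,0]],[6,[0,0.03,0.3],[0,0,0]]])

```text
time: 11.75
tool_pos: [0.4795, 0.0035, 0.1027]
orientation: [-0.02, 1.0, -0.0, 0.0]
force: [0.2, 0.4, 1.6]
grip_width: 0.745
```

Call:
send_rows(motion=[[6,[0,0,0.1],[0,0,0]],[6,[0,0,0.2],[0,0,0]],[6,[0,0,0.2],[0,0,0]]])

```text
time: 12.05
tool_pos: [0.4795, 0.0036, 0.1007]
orientation: [-0.02, 1.0, -0.0, 0.0]
force: [-0.3, -0.3, 2.1]
grip_width: 0.746
```

Call:
send_rows(motion=[[6,[0,0,0.1],[0,0,0]],[6,[0,0,0.2],[0,0,0]],[6,[0,0,0.2],[0,0,0]]])

```text
time: 12.35
tool_pos: [0.4796, 0.0036, 0.0988]
orientation: [-0.02, 1.0, -0.0, 0.0]
force: [0.9, 0.7, 4.2]
grip_width: 0.741
```

Call:
send_rows(motion=[[6,[0,0,0.05],[0,0,0]],[6,[0,0,0.1],[0,0,0]],[6,[0,0,0.1],[0,0,0]]])

```text
time: 12.65
tool_pos: [0.4796, 0.0035, 0.0979]
orientation: [-0.02, 1.0, -0.0, 0.0]
force: [-0.1, -0.9, 5.3]
grip_width: 0.745
```

Call:
send_rows(motion=[[6,[0,0,0.05],[0,0,0]],[6,[0,0,0.1],[0,0,0]],[6,[0,0,0.1],[0,0,0]]])

```text
time: 12.95
tool_pos: [0.4796, 0.0036, 0.097]
orientation: [-0.02, 1.0, -0.0, 0.0]
force: [0.1, 0.6, 4.8]
grip_width: 0.743
```

Call:
send_rows(motion=[[6,[0,0,0.03],[0,0,0]],[6,[0,0,0.05],[0,0,0]],[6,[0,0,0.05],[0,0,0]]])

```text
time: 13.25
tool_pos: [0.4797, 0.0035, 0.0966]
orientation: [-0.02, 1.0, -0.0, 0.0]
force: [-0.4, 0.3, 6.7]
grip_width: 0.743
```

Call:
send_rows(motion=[[6,[0,0,0.03],[0,0,0]],[6,[0,0,0.06],[0,0,0]],[6,[0,0,0.06],[0,0,0]]])

```text
time: 13.55
tool_pos: [0.4797, 0.0035, 0.096]
orientation: [-0.02, 1.0, -0.0, 0.0]
force: [-0.1, -0.5, 6.7]
grip_width: 0.746
```

Call:
send_rows(motion=[[6,[0,0,0.03],[0,0,0]],[6,[0,0,0.06],[0,0,0]],[6,[0,0,0.06],[0,0,0]]])

```text
time: 13.85
tool_pos: [0.4797, 0.0035, 0.0954]
orientation: [-0.02, 1.0, -0.0, 0.0]
force: [-0.7, -0.5, 7.0]
grip_width: 0.746
```

Call:
send_rows(motion=[[6,[0,0,0.03],[0,0,0]],[6,[0,0,0.06],[0,0,0]],[6,[0,0,0.06],[0,0,0]]])

```text
time: 14.15
tool_pos: [0.4797, 0.0035, 0.0948]
orientation: [-0.02, 1.0, -0.0, 0.0]
force: [-0.8, 0.1, 7.7]
grip_width: 0.74
```

Call:
send_rows(motion=[[6,[0,0,0.03],[0,0,0]],[6,[0,0,0.06],[0,0,0]],[6,[0,0,0.06],[0,0,0]]])

```text
time: 14.45
tool_pos: [0.4798, 0.0036, 0.0944]
orientation: [-0.02, 1.0, -0.0, 0.001]
force: [-0.2, -1.1, 9.1]
grip_width: 0.745
```

Call:
send_rows(motion=[[6,[0,0,0.03],[0,0,0]],[6,[0,0,0.06],[0,0,0]],[6,[0,0,0.06],[0,0,0]]])

```text
time: 14.75
tool_pos: [0.4798, 0.0035, 0.0943]
orientation: [-0.02, 1.0, -0.0, 0.001]
force: [-2.1, 0.8, 17.0]
grip_width: 0.748
```

Call:
send_rows(motion=[[6,[0,0,0.02],[0,0,0]],[6,[0,0,0.04],[0,0,0]],[6,[0,0,0.04],[0,0,0]]])

```text
time: 15.05
tool_pos: [0.4798, 0.0035, 0.0943]
orientation: [-0.02, 1.0, -0.0, 0.001]
force: [-4.0, 1.1, 21.7]
grip_width: 0.742
```

It stopped dead at z 0.0943: force went 9 → 17 → 21.7 N with no travel. I'll relax the push and release.

Call:
send_rows(motion=[[6,[0,0,-0.06],[0,0,0]],[6,[0,0,-0.06],[0,0,0]]])

```text
time: 15.25
tool_pos: [0.4798, 0.0035, 0.0943]
orientation: [-0.02, 1.0, -0.0, 0.001]
force: [-2.6, -0.0, 14.6]
grip_width: 0.742
```

```bash
python3 - <<'E'
from h import *
s=r.state(); print(s["tool_pos"],Ro.from_quat(s["orientation"]).as_matrix()[:,2],s["force"],s["ft_torque"])
E
```

```text
[0.47976004 0.00352967 0.09434109] [ 1.50711815e-03 -2.99887045e-04 -9.99998819e-01] [-2.64425397 -0.04475551 14.62390684] [0.20595754 0.23535334 0.05694328]
```

Call:
send_rows(motion=[[7.2,[0,0,0],[0,0,0]],[8.8,[0,0,0],[0,0,0]],[8.8,[0,0,0],[0,0,0]],[8.8,[0,0,0],[0,0,0]],[8.8,[0,0,0],[0,0,0]],[8.8,[0,0,0],[0,0,0]]])

```text
time: 15.85
tool_pos: [0.4794, 0.0036, 0.0933]
orientation: [-0.02, 1.0, 0.0, -0.0]
force: [-0.6, -0.1, -0.4]
grip_width: 0.995
```

Call:
send_rows(motion=[[8.8,[0,0,-1],[0,0,0]],[8.8,[0,0,-3],[0,0,0]],[8.8,[0,0,-6],[0,0,0]],[8.8,[0,0,-10],[0,0,0]],[8.8,[0,0,-14],[0,0,0]],[8.8,[0,0,-14],[0,0,0]],[8.8,[0,0,-14],[0,0,0]]])

```text
time: 16.55
tool_pos: [0.4793, 0.0036, 0.2343]
orientation: [-0.02, 1.0, -0.0, 0.001]
force: [-0.3, -0.4, -0.8]
grip_width: 1.0
```

```bash
python3 - <<'E'
from h import *
s=r.state(); print(s["tool_pos"],yaw_now(),s["force"])
m=eyes.camera_model("wrist"); a=eyes.camera("wrist"); np.savez("pics/w5.npz",**m)
b=cv2.resize(eyes.camera("scene")[150:270,280:400],None,fx=4,fy=4,interpolation=2)
w=cv2.resize(a[60:300,240:400],None,fx=2,fy=2,interpolation=0)
cv2.imwrite("pics/s5.png",np.hstack([b,w]))
E
```

```text
[0.47934228 0.00363376 0.23428055] -3.10235207773056 [-0.29101978 -0.41310461 -0.7885058 ]
```

View pics/s5.png

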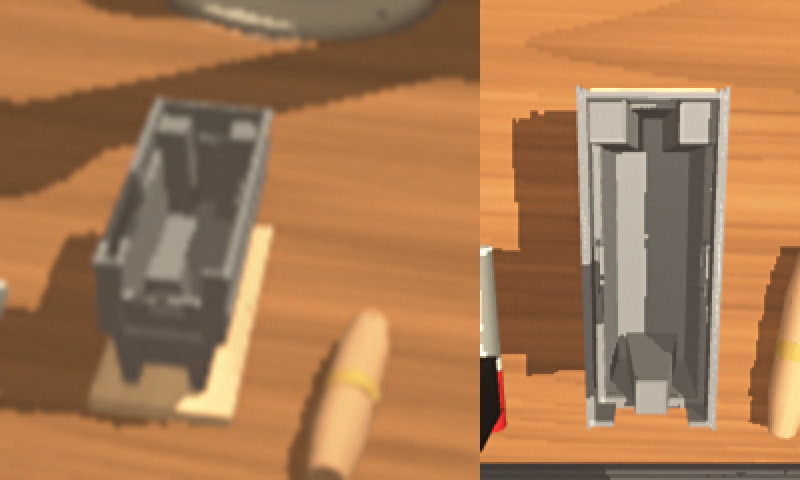

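The tote sits nested, with its mouth the same way as the base's and even bands both sides. To check both ends are home, I'll probe each end's rim with the same half-open fingers.

Call:
send_rows(motion=[[4.6,[4,0,0],[0,0,0]],[4.6,[8.35,0,0],[0,0,0]],[4.6,[8.35,0,3],[0,0,0]],[4.6,[8.35,0,7],[0,0,0]],[4.6,[8.35,0,10],[0,0,0]],[4.6,[8.35,0,11.3],[0,0,0]],[4.6,[8.35,0,11.6],[0,0,0]],[4.6,[8.35,0,11.6],[0,0,0]],[4.6,[8.35,0,11.6],[0,0,0]]])

```text
time: 17.55
tool_pos: [0.3962, 0.0003, 0.1179]
orientation: [-0.02, 1.0, -0.0, 0.0]
force: [0.7, 0.8, 0.7]
grip_width: 0.524
```

Call:
send_rows(motion=[[4.6,[0,0,0.1],[0,0,0]],[4.6,[0,0,0.2],[0,0,0]],[4.6,[0,0,0.3],[0,0,0]],[4.6,[0,0,0.3],[0,0,0]]])

```text
time: 17.95
tool_pos: [0.396, 0.0003, 0.1145]
orientation: [-0.02, 1.0, -0.0, 0.0]
force: [0.0, -0.5, -0.1]
grip_width: 0.523
```

Call:
send_rows(motion=[[4.6,[0,0,0.03],[0,0,0]],[4.6,[0,0,0.05],[0,0,0]],[4.6,[0,0,0.05],[0,0,0]]])

```text
time: 18.25
tool_pos: [0.3961, 0.0003, 0.1144]
orientation: [-0.02, 1.0, -0.0, 0.0]
force: [-2.2, 0.1, 9.6]
grip_width: 0.523
```

Call:
send_rows(motion=[[4.6,[0,0,0.03],[0,0,0]],[4.6,[0,0,0.05],[0,0,0]],[4.6,[0,0,0.05],[0,0,0]]])

```text
time: 18.55
tool_pos: [0.3961, 0.0003, 0.1143]
orientation: [-0.02, 1.0, -0.0, 0.001]
force: [-3.3, 1.4, 15.1]
grip_width: 0.521
```

The back end is dead firm: 15 N at z 0.1143 with no give. Now the front end.

Call:
send_rows(motion=[[4.6,[0,0,-1],[0,0,0]],[4.6,[0,0,-3],[0,0,0]],[4.6,[-5,0,-3],[0,0,0]],[4.6,[-10,0,-3],[0,0,0]],[4.6,[-14,0,-3],[0,0,0]],[4.6,[-16.7,0,-3],[0,0,0]],[4.6,[-16.7,0,-3],[0,0,0]],[4.6,[-16.7,0,-1.5],[0,0,0]],[4.6,[-16.7,0,-0.5],[0,0,0]],[4.6,[-16.7,0,-0.3],[0,0,0]],[4.6,[-16.7,0,-0.3],[0,0,0]]])

```text
time: 19.65
tool_pos: [0.5624, 0.0068, 0.1164]
orientation: [-0.02, 1.0, 0.0, -0.0]
force: [-0.2, 0.4, 0.7]
grip_width: 0.523
```

Call:
send_rows(motion=[[4.6,[0,0,0.1],[0,0,0]],[4.6,[0,0,0.15],[0,0,0]],[4.6,[0,0,0.15],[0,0,0]]])

```text
time: 19.95
tool_pos: [0.5629, 0.0068, 0.1152]
orientation: [-0.02, 1.0, -0.0, 0.0]
force: [0.2, -0.3, -0.6]
grip_width: 0.524
```

Call:
send_rows(motion=[[4.6,[0,0,0.05],[0,0,0]],[4.6,[0,0,0.08],[0,0,0]],[4.6,[0,0,0.08],[0,0,0]]])

```text
time: 20.25
tool_pos: [0.5629, 0.0069, 0.1145]
orientation: [-0.02, 1.0, -0.0, 0.0]
force: [-1.9, 0.6, 3.6]
grip_width: 0.517
```

Call:
send_rows(motion=[[4.6,[0,0,0.03],[0,0,0]],[4.6,[0,0,0.06],[0,0,0]],[4.6,[0,0,0.06],[0,0,0]]])

```text
time: 20.55
tool_pos: [0.563, 0.0069, 0.1144]
orientation: [-0.02, 1.0, -0.0, 0.0]
force: [-3.3, 0.2, 9.7]
grip_width: 0.523
```

Call:
send_rows(motion=[[4.6,[0,0,0.02],[0,0,0]],[4.6,[0,0,0.05],[0,0,0]],[4.6,[0,0,0.05],[0,0,0]]])

```text
time: 20.85
tool_pos: [0.563, 0.0069, 0.1144]
orientation: [-0.02, 1.0, -0.0, 0.001]
force: [-3.6, -0.3, 13.1]
grip_width: 0.522
```

Call:
send_rows(motion=[[4.6,[0,0,-1],[0,0,0]],[4.6,[0,0,-4],[0,0,0]],[4.6,[0,0,-8],[0,0,0]],[4.6,[0,0,-12],[0,0,0]],[4.6,[0,0,-12],[0,0,0]],[4.6,[0,0,-12],[0,0,0]]])

```text
time: 21.45
tool_pos: [0.5628, 0.0069, 0.2334]
orientation: [-0.02, 1.0, -0.0, 0.001]
force: [0.0, -0.5, -0.2]
grip_width: 0.518
```

```bash
python3 - <<'E'
from h import *
s=r.state(); print(s["tool_pos"],s["force"],s["time"])
a=eyes.camera("scene"); cv2.imwrite("pics/s6.png",a)
d=cv2.absdiff(a,cv2.imread("pics/scene0.png")).max(2)[215:300,255:290]; print("marker diff",d.mean())
for n in ["loaded","marker","ring_clamp"]: print(n,[(x["centre"],x["confidence"]) for x in finder.find_in(n,"scene")][:2])
E
```

```text
[0.56282805 0.00689947 0.23341345] [ 0.01610475 -0.51672375 -0.22286775] 21.45
marker diff 24.051764705882352
loaded [([0.5252, -0.2222, 0.0443], 0.82)]
marker [([0.571, -0.1016, 0.0143], 0.83)]
ring_clamp [([0.5641, 0.1027, 0.023], 0.76)]
```

View pics/s6.png

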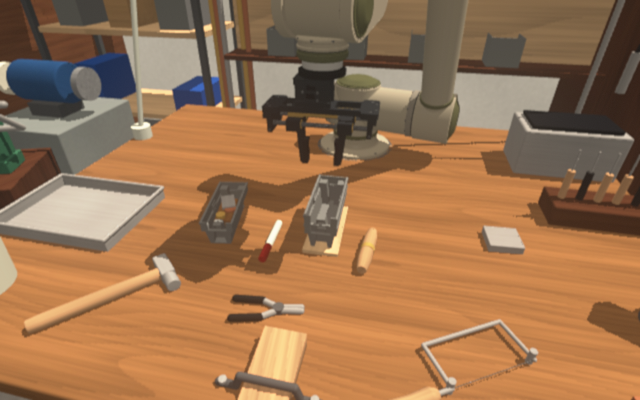

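The tote is nested on the base at (327,208). The loaded tote (225,210), marker (271,240) and clamp (367,250) are where they were in the first picture, and the hand is clear. Handing in.

```bash
python3 -c "
from bench import hand_in
print(hand_in())"
```

```text
the job is handed in; nothing more can be done
None
```

The loose tote is nested in the base tote, mouth facing the same way, and pressed fully home at both ends. I gripped it by its band, gave it a half turn and lowered it in. I corrected about 1 mm sideways when the base pushed back, then pressed against the tongues.

- **Bottoming:** The drag rose to about 9 N, then the tote stopped dead. The push peaked at 21.7 N while I confirmed the stop, which is just under the 22 N limit; I then backed off and let go.
- **Both ends home:** I probed each end's rim with the same half-open fingers. Both were firm at the same height, 0.1143–0.1144 m, under about 15 N at the back and 13 N at the front.
- **Bystanders:** The last picture shows the loaded tote, marker and ring clamp where they started. The finder's positions from the scene camera differ by about 15–18 mm in x from the first top-camera ones, by a similar amount for all three. I took that as a difference between the cameras, not movement.

The arm finished clear of everything, at about 21.5 s of the 54 s allowed. The hand-in reports no verdict.

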